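# Fill the bead caddy and hold it out level over the painted panel

## Robot

A 6-joint arm with a two-finger parallel gripper is mounted at the origin on the work surface. World frame = base frame: x ahead of the robot, y to its left, z up, the work surface at z = 0. Lengths are in m, angles in rad, forces in N, time in s.
With the tool pointing down it reaches from about 0.275 to 1 m from the base axis. Payload 8.4 kg.
Tool frame: the origin (TCP) lies at the very end of the fingers, on their centre line; the grasp point (between the pads) lies 19 mm behind it; z points along the fingers, y is the line along which they close (so a half turn about z gives the same grasp; the last joint's range is limited). The gripper opens to 85 mm and grips with 20 to 120 N. Pads are 22 mm wide; open, the fingers measure 114 mm over their backs; the gripper's body (76 mm by 85 mm) begins 54 mm behind the grasp point. The pads swing forward as they close: fully open they stand 13 mm farther back than shut.
Start: joints at [1.128, 0.353, 1.633, -0, 1.155, -0.002], TCP at [0.267, 0.565, 0.231] pointing down, gripper open.
Joint ranges: [-2.63, 2.63], [-0.92, 2.1], [0.06, 2.66], [-1.3, 4.44], [0, 2.69], [-3.02, 3.02]. Speed limits (rad/s): [2.22, 2.22, 2.79, 3.14, 3.14, 3.14].

## Interface

Orientations are given as a 3x3 rotation matrix whose columns are the frame's x, y, z axes.
In Python, from workcell import * gives the robot as it stands.
- The arm moves only by the tool carry_out, never from a script. Its argument "plan" is a list of rows, each a list of 2 entries, a list of its own where there are three numbers: the shift along the tool's x, y, z in cm, then the turn, a rotation vector about the tool's x, y, z in degrees. In form: [[[tx, ty, tz], [wx, wy, wz]], ...]. A call has 1 to 10 rows; each row shifts and turns the commanded pose from where the row before left it, along the tool's axes as they then stand; what a row does not reach is not made up. A row lasts 1/10 s, in which the tool goes at most 50 mm and 8.59 degrees, less where a joint would pass 70% of its speed; a pose out of reach is approached as far as the arm can. A call with a gripper value outside its range is refused whole. "claw" is the opening, from 0 (shut) to 1 (fully open), set as the call begins (left out, the last holds). The fingers move at their own pace and stop on an object; "newtons" is the grip in N (left out, the last holds). Time passes only in rows, so rows that do not move let the fingers close. It gives the time, the measured TCP pose, the force, the opening and the grip force at its end, in the units of the state.
- read_state(): the state, without advancing time (a new reading comes with each control period).
- camera(name): name is "scene" or "top"; returns the picture (420x560x3 uint8, blue, green, red); there is no depth.
- calibration(name): a dict with "vertical_fov" (degrees; the focal length in pixels is half the picture's height over the tangent of half this angle, whatever the lens; pixels are square), "cx", "cy" (the principal point, pixels), "world_to_cam" (4x4, takes a point from world to camera coordinates). Camera axes: x right, y down, z forward; pixel columns grow to the right and rows downward; lengths in m; the calibration is good to about 2 mm. A picture is of the moment at which its call begins. calibration takes no time and is no camera call.
- job_done(): hands the job in; it is judged then, once.
The state is a dict: "time": time; "q": joint angles; "joint_vel": joint speeds; "effort": joint torques, N m; "position": TCP position; "eef_rot": TCP orientation; "contact_force": force on the tool from outside, world axes, zero at the start; "ft_torque": the same for the moment, N m; "finger_gap": opening from 0.0 (shut) to 1.0 (fully open); "gripper_force": force on a finger pad.
Only numpy, scipy, OpenCV 4.12 (cv2) and the standard library are available. Lean on these libraries where they do the work, as an engineer would, in place of code of your own. Each camera call takes 0.05 s, during which the arm holds its last target. There are 200 camera calls.

## Task

Pour all six beads from the steel measuring cup into the empty compartment of the bead caddy, and stand the cup back upright on the table. Then lift the caddy by its handle, keeping it level enough that the loose orange ball stays in its shallow pocket, and carry it to above the middle of the painted panel on the cutting mat. Finish holding it there in the gripper, level and still, about 10 cm clear above the panel, so that the artist can pick from it; do not set it down, and leave the tape roll, paint jar and pencil pot where they are.

Things in the scene. Friction and masses are not known exactly. Their poses are not given: they have to be found in the camera images.
- caddy: white bead caddy, loose, 0.3 kg: tray 200 (x) by 136 mm (y), walls 32 high, 4 thick, floor 4. A wall at x = 0 parts it: empty bead compartment on -x (robot side); on +x a wooden board (top at 14 mm) with the ball's pocket. Handle along y over x = 0, top at 108 mm, on posts 32 mm wide at y = +-60 mm. Origin: centre of the underside, z up. On the robot's left or right, mat on the other; turned up to 0.45 rad
- caddy_grip (a point): centre of the caddy's handle bar, 95 mm above the caddy's underside. The bar runs along y, 112 mm clear between the posts, 16 mm thick in x, 24 mm high. Axes as the caddy
- caddy_well (a point): centre of the floor of the bead compartment (94 mm in x by 128 mm in y inside, walls 28 mm above this floor; the handle is on its +x side). Axes as the caddy
- caddy_pocket (a point): where the ball's centre is when it sits in the middle of its pocket: a round pocket 26 mm wide and 4 mm deep in the wooden board. The ball has 2 mm of play and climbs out when the caddy is tipped about 35 degrees. Axes as the caddy
- ball_center (a point): centre of the loose orange ball, 36 mm in diameter, about 22 g
- cup_grip (a point): middle of the cup's handle, on its axis: a straight level round black stick, 13 mm thick (a hand leant sideways about it grips as well), 40 mm above the cup's underside, along the cup's -x from its wall to 129 mm from the cup's axis; this point is 85 mm from that axis. Axes: x towards the cup, z up. At the start the handle points roughly to the robot (within 0.5 rad)
- cup_mouth (a point): centre of the mouth of the steel measuring cup, loose, 0.11 kg empty: 88 mm wide at the rim, 52 at the foot, 45 high, wall 3 mm, flaring 22 degrees, so that all beads have rolled out at about 85 degrees of tilt. Axes: z up out of the mouth, handle on -x
- bead1: round glazed bead, 20 mm in diameter, blue, about 10 g, loose in the cup at the start; origin at its centre
- bead2: round glazed bead, 20 mm in diameter, green, about 10 g, loose in the cup at the start; origin at its centre
- bead3: round glazed bead, 20 mm in diameter, yellow, about 10 g, loose in the cup at the start; origin at its centre
- bead4: round glazed bead, 20 mm in diameter, blue, about 10 g, loose in the cup at the start; origin at its centre
- bead5: round glazed bead, 20 mm in diameter, green, about 10 g, loose in the cup at the start; origin at its centre
- bead6: round glazed bead, 20 mm in diameter, yellow, about 10 g, loose in the cup at the start; origin at its centre
- panel_mid (a point): middle of the top of the painted panel (pale yellow, 150 mm in x by 190 mm in y, top 9 mm above the table) which lies on the green cutting mat (200 by 260 mm, 3 mm thick); fixed. z up
- tape: bystander: roll of tape lying flat, 96 mm across, 24 mm high, open in the middle; origin at the centre of its underside
- paint: bystander: green paint jar with a black cap, 58 mm across, 78 mm high; origin at the centre of its underside
- pencils: bystander: white pot with pencils, 74 mm across, pencils reaching 170 mm high; origin at the centre of its underside
Not all that is in view belongs to the job. What is shaped like the part that bears cup_grip but purple or turquoise is not meant.

How it is judged:
On the way, in this order (a step that is already met when the one before it is completed fails the run):
1. all six beads are in the bead compartment of the caddy standing on the table, while the cup is still held up (x of bead1 in the frame of caddy_well between -0.045 and 0.045 m and y of bead1 in the frame of caddy_well between -0.064 and 0.064 m and z of bead1 in the frame of caddy_well between 0 and 0.032 m and x of bead2 in the frame of caddy_well between -0.045 and 0.045 m and y of bead2 in the frame of caddy_well between -0.064 and 0.064 m and z of bead2 in the frame of caddy_well between 0 and 0.032 m and x of bead3 in the frame of caddy_well between -0.045 and 0.045 m and y of bead3 in the frame of caddy_well between -0.064 and 0.064 m and z of bead3 in the frame of caddy_well between 0 and 0.032 m and x of bead4 in the frame of caddy_well between -0.045 and 0.045 m and y of bead4 in the frame of caddy_well between -0.064 and 0.064 m and z of bead4 in the frame of caddy_well between 0 and 0.032 m and x of bead5 in the frame of caddy_well between -0.045 and 0.045 m and y of bead5 in the frame of caddy_well between -0.064 and 0.064 m and z of bead5 in the frame of caddy_well between 0 and 0.032 m and x of bead6 in the frame of caddy_well between -0.045 and 0.045 m and y of bead6 in the frame of caddy_well between -0.064 and 0.064 m and z of bead6 in the frame of caddy_well between 0 and 0.032 m and height (world z) of cup_grip above 0.06 m and contact force between cup and the fingers above 0.3 N and height (world z) of caddy below 0.01 m), for 0.2 s.
2. the cup stands upright on the table again, let go (height (world z) of cup_grip between 0.036 and 0.046 m and angle between cup_mouth's own z axis and vertical below 0.08 rad and contact force between cup and the fingers below 0.1 N and contact force between cup and caddy below 0.1 N), for 0.2 s.
3. the caddy is lifted clear in the gripper, ball in its pocket (height (world z) of caddy above 0.04 m and distance between ball_center and caddy_pocket below 0.009 m and contact force between caddy and the fingers above 1 N), for 0.2 s.
At the end, for the whole second after the job is handed in: Gripper holds the caddy still (<20 mm/s), level (0.09 rad), centre within 50 mm of the panel's middle, underside 60 to 170 mm above the table, resting on nothing; ball within 9 mm of its pocket's middle; six beads in the bead compartment; cup let go, upright (0.08 rad) on the table (all of step 2 and x of bead1 in the frame of caddy_well between -0.045 and 0.045 m and y of bead1 in the frame of caddy_well between -0.064 and 0.064 m and z of bead1 in the frame of caddy_well between 0 and 0.032 m and x of bead2 in the frame of caddy_well between -0.045 and 0.045 m and y of bead2 in the frame of caddy_well between -0.064 and 0.064 m and z of bead2 in the frame of caddy_well between 0 and 0.032 m and x of bead3 in the frame of caddy_well between -0.045 and 0.045 m and y of bead3 in the frame of caddy_well between -0.064 and 0.064 m and z of bead3 in the frame of caddy_well between 0 and 0.032 m and x of bead4 in the frame of caddy_well between -0.045 and 0.045 m and y of bead4 in the frame of caddy_well between -0.064 and 0.064 m and z of bead4 in the frame of caddy_well between 0 and 0.032 m and x of bead5 in the frame of caddy_well between -0.045 and 0.045 m and y of bead5 in the frame of caddy_well between -0.064 and 0.064 m and z of bead5 in the frame of caddy_well between 0 and 0.032 m and x of bead6 in the frame of caddy_well between -0.045 and 0.045 m and y of bead6 in the frame of caddy_well between -0.064 and 0.064 m and z of bead6 in the frame of caddy_well between 0 and 0.032 m and distance between ball_center and caddy_pocket below 0.009 m and contact force between caddy and the fingers above 1 N and horizontal distance between caddy and panel_mid below 0.05 m and height (world z) of caddy between 0.06 and 0.17 m and angle between caddy's own z axis and vertical below 0.09 rad and linear speed of caddy below 0.02 m/s and contact force between caddy and mat below 0.05 N); the arm keeps its last pose, push and grip.
It fails at once if the ball leaves its pocket (distance between ball_center and caddy_pocket above 0.012 m).
It fails at once if a bystander (tape roll, paint jar or pencil pot) is moved by more than 25 mm (distance of any of tape, paint, pencils from where it was at the start of the episode above 0.025 m).
It also fails if it takes over 72 s, if anything falls off the work surface, if the arm or the gripper's body presses on something with over 40 N, if the wrist force passes 120 N, or if a joint passes its speed limit or range.

## Working session

There is one attempt and no reset: what is moved stays moved. The work goes in short steps, Python scripts to look and compute and a tool call to move; the robot and the scene stay as the last step left them, time stands still between calls to the robot, and variables do not carry over. Pictures are saved under pics/ and viewed, at most 10 in all, crops included, and the job is handed in when it is done.

Besides the shell and the picture viewer there is one more tool, called after ">>>" as name(argument=value, ...) on one line, values as JSON. carry_out: Moves the arm, as the interface text tells. Its arguments: {"type":"object","properties":{"plan":{"type":"array"},"claw":{"type":"number"},"newtons":{"type":"number"}},"required":["plan"]}

```bash
mkdir -p pics; python3 - <<'E'
from workcell import *
import cv2,numpy as np
for n in("scene","top"):
    cv2.imwrite(f"pics/{n}0.png",camera(n)); c=calibration(n); print(n,c["vertical_fov"],c["cx"],c["cy"]); print(np.round(c["world_to_cam"],4))
    print({k:v for k,v in c.items() if k not in("world_to_cam",)})
s=read_state();print(s)
E
```

```text
scene 49.38397839050365 277.18221212206555 212.68636618097528
[[ 0.6927  0.7211 -0.0142 -0.421 ]
 [ 0.4225 -0.4217 -0.8023 -0.1753]
 [-0.5845  0.5497 -0.5968  1.3532]
 [ 0.      0.      0.      1.    ]]
{'vertical_fov': 49.38397839050365, 'cx': 277.18221212206555, 'cy': 212.68636618097528}
top 50.95809923530169 273.72495361399046 205.78098055308718
[[-0.0173 -0.9998  0.0095 -0.0065]
 [-0.9808  0.0151 -0.1946  0.6326]
 [ 0.1944 -0.0127 -0.9808  1.0624]
 [ 0.      0.      0.      1.    ]]
{'vertical_fov': 50.95809923530169, 'cx': 273.72495361399046, 'cy': 205.78098055308718}
{'time': 0.1, 'q': array([ 1.12757821e+00,  3.53533404e-01,  1.63405154e+00, -1.38902573e-05,
        1.15520793e+00, -2.38960547e-03]), 'joint_vel': array([ 0.00099518, -0.00185264, -0.00170481, -0.00153053, -0.00019956,
        0.0005757 ]), 'effort': array([ 8.29897199e-04, -6.06355333e+01, -3.42824042e+01,  6.56297971e-05,
        3.85065592e-03,  1.18421190e-05]), 'position': array([0.2664975 , 0.56486837, 0.23066868]), 'eef_rot': array([[-9.04400854e-01,  4.26683539e-01, -5.03232273e-04],
       [ 4.26683836e-01,  9.04400197e-01, -1.08969858e-03],
       [-9.83308164e-06, -1.20024541e-03, -9.99999280e-01]]), 'contact_force': array([0.16815768, 0.2068695 , 0.78004331]), 'ft_torque': array([-0.01465279, -0.03678564,  0.03815847]), 'gripper_force': 0.0, 'finger_gap': 1.001842852638855}
```

View pics/scene0.png

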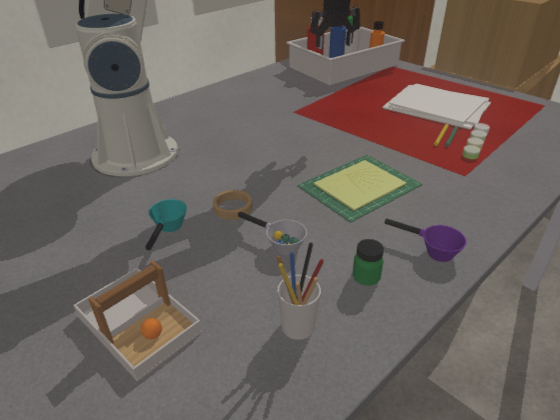

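View pics/top0.png

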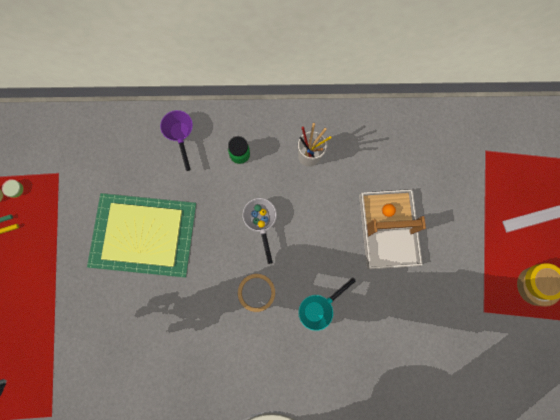

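The top view shows these candidates for the cup:
- Steel cup with beads at (259,215), black stick running to (269,262).
- Purple decoy at (177,126), stick to (188,170).
- Turquoise decoy at (316,312), stick to (353,280).

I choose the steel one with beads. The caddy is at (391,229), on the robot's right, with the ball at (389,210). The panel is at (142,235), the tape at (256,293), the paint jar at (238,150) and the pencils at (312,145).

```bash
cat > h.py <<'E'
from workcell import *
import cv2,numpy as np
def ray(n,uv,z):
    c=calibration(n);T=np.array(c["world_to_cam"]);f=210/np.tan(np.radians(c["vertical_fov"]/2))
    d=T[:3,:3].T@np.array([(uv[0]-c["cx"])/f,(uv[1]-c["cy"])/f,1]);o=-T[:3,:3].T@T[:3,3]
    return o+d*(z-o[2])/d[2]
def pix(n,p):
    c=calibration(n);T=np.array(c["world_to_cam"]);f=210/np.tan(np.radians(c["vertical_fov"]/2))
    q=T[:3,:3]@np.array(p)+T[:3,3];return np.array([c["cx"],c["cy"]])+f*q[:2]/q[2]
def blobs(m,box,amin=20):
    x0,y0,x1,y1=box;k=np.zeros_like(m);k[y0:y1,x0:x1]=m[y0:y1,x0:x1]
    cs,_=cv2.findContours(k,cv2.RETR_EXTERNAL,cv2.CHAIN_APPROX_NONE)
    return sorted([c for c in cs if cv2.contourArea(c)>=amin],key=cv2.contourArea,reverse=True)
E
python3 - <<'E'
from h import *
t=cv2.imread("pics/top0.png");s=cv2.imread("pics/scene0.png")
H=cv2.cvtColor(t,cv2.COLOR_BGR2HSV);h,sa,v=cv2.split(H)
def rect(m,box,z,nm):
    c=blobs(m,box)[0];r=cv2.minAreaRect(c);b=cv2.boxPoints(r)
    P=[ray("top",p,z) for p in b];print(nm,"c",np.round(ray("top",r[0],z),4),"sides",np.round([np.linalg.norm(P[0]-P[1]),np.linalg.norm(P[1]-P[2])],4),"ang",[round(float(np.arctan2(*(P[i+1]-P[i])[[1,0]])),3) for i in(0,1)],np.round(r[0],1))
rect((((h>22)&(h<36)&(sa>80)&(v>120))*255).astype(np.uint8),(90,190,200,280),.009,"panel")
st=((v<50)*255).astype(np.uint8); rect(st,(250,232,285,270),.04,"stick")
c=blobs(st,(250,232,285,270))[0].reshape(-1,2); print("stick ends",c[c[:,1].argmin()],c[c[:,1].argmax()],c.min(0),c.max(0))
rect((((h>3)&(h<14)&(sa>200)&(v>180))*255).astype(np.uint8),(365,195,415,222),.028,"ball")
rect((((h<14)&(sa>110)&(v<150))*255).astype(np.uint8),(355,210,432,240),.108,"bar")
crop=np.hstack([cv2.resize(t[180:280,215:315],None,fx=4,fy=4,interpolation=2),cv2.resize(t[180:280,345:445],None,fx=4,fy=4,interpolation=2)])
cv2.imwrite("pics/crop.png",crop)
a=s[190:270,225:325];b=s[260:380,65:215]
cv2.imwrite("pics/crops.png",np.hstack([cv2.resize(a,(500,400),interpolation=2)[:, :300],cv2.resize(b,(500,400),interpolation=2)]))
E
```

```text
panel c [0.5719 0.333  0.009 ] sides [0.1513 0.1992] ang [-0.052, -1.699] [141.1 234.2]
stick c [0.5266 0.0029 0.04  ] sides [0.0094 0.0738] ang [-1.358, -2.93] [266.6 248.2]
stick ends [264 234] [268 262] [263 234] [271 262]Traceback (most recent call last):
  File "<stdin>", line 10, in <module>
  File "<stdin>", line 5, in rect
IndexError: list index out of range
```

```bash
python3 - <<'E'
from h import *
t=cv2.imread("pics/top0.png")
H=cv2.cvtColor(t,cv2.COLOR_BGR2HSV);h,sa,v=cv2.split(H)
print(H[211,389],H[226,400],H[215,370],H[250,266])
def rect(m,box,z,nm):
    bl=blobs(m,box)
    if not bl: print(nm,"none");return
    c=bl[0];r=cv2.minAreaRect(c);b=cv2.boxPoints(r)
    P=[ray("top",p,z) for p in b];print(nm,"c",np.round(ray("top",r[0],z),4),"sides",np.round([np.linalg.norm(P[0]-P[1]),np.linalg.norm(P[1]-P[2])],4),"ang",[round(float(np.arctan2(*(P[i+1]-P[i])[[1,0]])),3) for i in(0,1)],np.round(r[0],1))
rect((((h<16)&(sa>190)&(v>180))*255).astype(np.uint8),(365,195,415,222),.028,"ball")
rect((((h<18)&(sa>100)&(v<170))*255).astype(np.uint8),(355,210,432,240),.108,"bar")
crop=np.hstack([cv2.resize(t[180:280,215:315],None,fx=4,fy=4,interpolation=2),cv2.resize(t[180:280,345:445],None,fx=4,fy=4,interpolation=2)])
cv2.imwrite("pics/crop.png",crop)
E
```

```text
[ 16 244 236] [ 15 165 144] [ 17 129 162] [140  17  46]
ball c [ 0.6232 -0.318   0.028 ] sides [0.0309 0.0294] ang [-0.818, -2.408] [388. 210.]
bar c [ 0.5804 -0.3122  0.108 ] sides [0.1444 0.062 ] ang [-1.539, 3.103] [395.5 221.2]
```

View pics/crop.png

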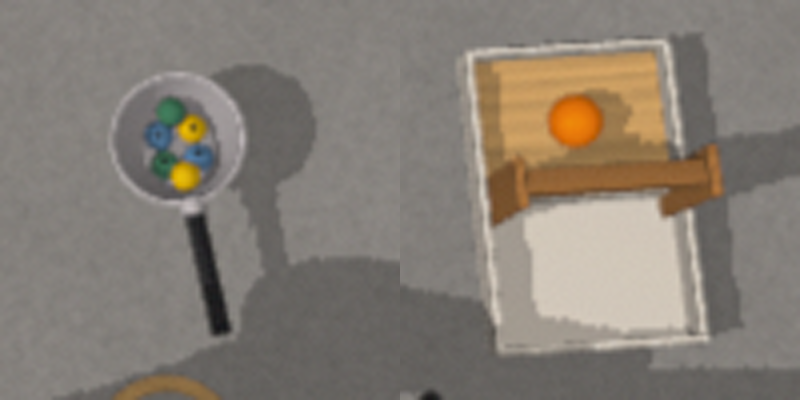

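The crop confirms the steel cup with its six beads: rim centre at crop (178,141), stick tip (220,333). The caddy rim corners in the crop are (465,52), (667,40), (707,338) and (499,351), with the empty compartment on the robot side.

```bash
python3 - <<'E'
from h import *
L=lambda x,y:(x/4-.375+215,y/4-.375+180)
R=lambda x,y:((x-400)/4-.375+345,y/4-.375+180)
c=ray("top",L(178,141.5),.045);print("cup",c,[np.linalg.norm(ray("top",L(*a),.045)-ray("top",L(*b),.045)) for a,b in(((110,141),(246,141)),((178,71),(178,212)))])
tip=ray("top",L(221,334),.04);print("tip",tip,np.linalg.norm((tip-c)[:2]),"ang",np.arctan2(*(c-tip)[[1,0]]))
b=ray("top",L(194,213),.04);print("base",b,np.arctan2(*(b-tip)[[1,0]]))
K=[ray("top",R(*p),.032) for p in((465,52),(667,40),(707,338),(499,351))]
m=np.mean(K,0);print("caddy",m,[np.round(np.linalg.norm(K[i]-K[i-1]),4) for i in range(4)])
print("yaw",[round(np.arctan2(*(d)[[1,0]]),3) for d in(K[0]-K[3],K[1]-K[2])],[round(np.arctan2(-d[0],d[1]),3) for d in(K[0]-K[1],K[3]-K[2])])
yaw=np.mean([np.arctan2(*(d)[[1,0]]) for d in(K[0]-K[3],K[1]-K[2])]+[np.arctan2(-d[0],d[1]) for d in(K[0]-K[1],K[3]-K[2])])
x=np.array([np.cos(yaw),np.sin(yaw)]);print("well",m[:2]-.049*x,"pocket?",ray("top",(388,210),.028)[:2],"yaw",yaw)
y=np.array([-x[1],x[0]])
for q in((0,.06),(0,-.06)):
    print("bar-end pred px",pix("top",[*(m[:2]+q[0]*x+q[1]*y),.108]), pix("scene",[*(m[:2]+q[0]*x+q[1]*y),.108]))
for n,px in(("paint",(238,143)),):print(n,ray("top",px,.078))
print("tape",ray("top",(256,293),.012),"pencil",ray("top",(312,147),.09))
print("scene cup pred",pix("scene",c),pix("scene",tip))
E
```

```text
cup [0.61211517 0.02096704 0.045     ] [np.float64(0.08770071616369324), np.float64(0.09234054755119378)]
tip [ 0.4886037  -0.00484657  0.04      ] 0.12618013492923796 ang 0.20603203576148285
base [0.56618104 0.01129877 0.04      ] 0.20519024221291493
caddy [ 0.57520255 -0.32069667  0.032     ] [np.float64(0.1964), np.float64(0.1346), np.float64(0.1965), np.float64(0.1341)]
yaw [np.float64(0.055), np.float64(0.053)] [np.float64(0.045), np.float64(0.045)]
well [ 0.52626266 -0.32312308] pocket? [ 0.62318849 -0.31795075] yaw 0.04953888322089399
bar-end pred px [374.660692   224.86589476] [156.5293423  263.27339968]
bar-end pred px [423.54932741 221.68221216] [ 94.55062943 300.67897004]
paint [0.79616933 0.07283136 0.078     ]
tape [0.41487883 0.03188523 0.012     ] pencil [ 0.77857551 -0.11705885  0.09      ]
scene cup pred [285.31942585 230.58486207] [239.1735148  213.17589663]
```

>>> carry_out(plan=[[[-3.6,-3,0],[0,0,0]],[[-3.6,-3,0],[0,0,0]],[[-3.6,-3,0],[0,0,0]],[[-3.6,-3,0],[0,0,0]],[[-3.6,-3,0],[0,0,0]],[[-3.6,-3,0],[0,0,0]],[[-3.6,-3,0],[0,0,0]],[[-3.6,-3,0],[0,0,0]],[[-3.6,-3,0],[0,0,0]],[[-3.6,-3,0],[0,0,0]]], claw=1)

```text
time: 1.1
position: [0.4646, 0.1385, 0.2313]
eef_rot: [[-0.904, 0.427, 0.0], [0.427, 0.904, 0.0], [0.0, 0.0, -1.0]]
contact_force: [0.8, 0.3, 0.1]
finger_gap: 0.998
gripper_force: 0.0
```

```bash
python3 - <<'E'
import workcell
print([d for d in dir(workcell) if not d.startswith('_')])
s=workcell.read_state();print(s['q'],s['position'],s['eef_rot'],s['time'])
E
```

```text
['MotionError', 'calibration', 'camera', 'job_done', 'read_state']
[ 2.86574707e-01  1.33056861e-01  1.92500082e+00  4.58366501e-05
  1.08350899e+00 -8.43556163e-01] [0.46456064 0.13847788 0.2312518 ] [[-9.04458864e-01  4.26560855e-01  1.34803067e-05]
 [ 4.26560855e-01  9.04458863e-01  4.61959836e-05]
 [ 7.51301533e-06  4.75325380e-05 -9.99999999e-01]] 1.1
```

```bash
cat > k.py <<'E'
import numpy as np
from scipy.spatial.transform import Rotation as Ro
L1,L2=.588,.460
C=Ro.from_euler('z',90,degrees=True)
def ik(p,R,d,s4=1):
    "all wrist branches with q5>=0; p TCP, R Rotation"
    h=d-.1355; w=p-d*R.as_matrix()[:,2]; q1=np.arctan2(w[1],w[0]); r=np.hypot(w[0],w[1]); z=w[2]-h
    D=np.hypot(r,z); c=(D*D-L1*L1-L2*L2)/(2*L1*L2)
    if abs(c)>1: return None
    q3=np.arccos(c); q2=np.arctan2(r,z)-np.arctan2(L2*np.sin(q3),L1+L2*np.cos(q3))
    M=(Ro.from_euler('z',q1)*Ro.from_euler('y',q2+q3)).inv()*R*C.inv()
    a,b,g=M.as_euler('ZYZ'); 
    return np.round([q1,q2,q3,s4*a,b,g],2)
def Rtool(yaw,roll,flip):
    "hand down on the stick, rolled about cup x by roll (deg)"
    x=np.array([np.cos(yaw),np.sin(yaw),0]);s=-1 if flip else 1
    R0=np.array([s*x,np.cross([0,0,-1],s*x),[0,0,-1]]).T
    return Ro.from_rotvec(x*np.radians(roll))*Ro.from_matrix(R0)
E
python3 - <<'E'
from k import *
for yaw in(.05,-.3,.4):
  x=np.array([np.cos(yaw),np.sin(yaw),0]);g=np.array([.518,-.323,.1])-.085*x
  for flip in(0,1):
    for roll in(-100,-50,0,50,100):
      R=Rtool(yaw,roll,flip);p=g+.019*R.as_matrix()[:,2];print(yaw,flip,roll,ik(p,R,.25))
E
```

```text
0.05 0 -100 [-0.23  0.81  2.32 -1.86  1.74  3.13]
0.05 0 -50 [-0.34  0.41  2.24 -1.51  0.79  2.48]
0.05 0 0 [-0.65  0.38  1.98  0.    0.78  0.87]
0.05 0 50 [-0.85  0.65  1.74  0.5   1.51  0.44]
0.05 0 100 [-0.9   0.95  1.66  0.76  2.16  0.36]
0.05 1 -100 [-0.23  0.81  2.32 -1.86  1.74 -0.02]
0.05 1 -50 [-0.34  0.41  2.24 -1.51  0.79 -0.66]
0.05 1 0 [-0.65  0.38  1.98  0.    0.78 -2.27]
0.05 1 50 [-0.85  0.65  1.74  0.5   1.51 -2.7 ]
0.05 1 100 [-0.9   0.95  1.66  0.76  2.16 -2.78]
-0.3 0 -100 [-0.16  0.83  2.15 -1.46  1.77  2.97]
-0.3 0 -50 [-0.26  0.47  2.12 -1.13  1.01  2.47]
-0.3 0 0 [-0.6   0.37  2.01  0.    0.76  1.27]
-0.3 0 50 [-0.88  0.57  1.9   0.72  1.33  0.57]
-0.3 0 100 [-0.95  0.89  1.86  1.02  1.97  0.34]
-0.3 1 -100 [-0.16  0.83  2.15 -1.46  1.77 -0.17]
-0.3 1 -50 [-0.26  0.47  2.12 -1.13  1.01 -0.67]
-0.3 1 0 [-0.6   0.37  2.01  0.    0.76 -1.87]
-0.3 1 50 [-0.88  0.57  1.9   0.72  1.33 -2.58]
-0.3 1 100 [-0.95  0.89  1.86  1.02  1.97 -2.8 ]
0.4 0 -100 [-0.4   0.82  2.43 -2.35  1.82 -3.07]
0.4 0 -50 [-0.48  0.38  2.31 -2.04  0.58  2.6 ]
0.4 0 0 [-0.68  0.41  1.93 -0.    0.8   0.49]
0.4 0 50 [-0.8   0.72  1.59  0.29  1.67  0.28]
0.4 0 100 [-0.82  1.01  1.49  0.49  2.34  0.29]
0.4 1 -100 [-0.4   0.82  2.43 -2.35  1.82  0.08]
0.4 1 -50 [-0.48  0.38  2.31 -2.04  0.58 -0.54]
0.4 1 0 [-0.68  0.41  1.93  0.    0.8  -2.65]
0.4 1 50 [-0.8   0.72  1.59  0.29  1.67 -2.87]
0.4 1 100 [-0.82  1.01  1.49  0.49  2.34 -2.85]
```

>>> carry_out(plan=[[[0,0,0],[0,0,8.5]],[[0,0,0],[0,0,8.5]],[[0,0,0],[0,0,8.5]],[[0,0,0],[0,0,8.5]],[[0,0,0],[0,0,8.5]],[[0,0,0],[0,0,8.5]],[[0,0,0],[0,0,8.5]],[[0,0,0],[0,0,8.5]],[[0,0,0],[0,0,8.5]],[[0,0,0],[0,0,8.5]]])

```text
time: 2.1
position: [0.464, 0.1403, 0.231]
eef_rot: [[0.352, 0.936, -0.001], [0.936, -0.352, -0.0], [-0.0, -0.0, -1.0]]
contact_force: [-0.4, -0.1, -0.1]
finger_gap: 0.999
gripper_force: 0.0
```

>>> carry_out(plan=[[[0,0,0],[0,0,8.5]],[[0,0,0],[0,0,8.5]],[[0,0,0],[0,0,8.5]],[[0,0,0],[0,0,8.5]],[[0,0,0],[0,0,8.5]],[[0,0,0],[0,0,8.5]],[[0,0,0],[0,0,7]],[[0,0,0],[-8,0,0]],[[0,0,0],[-8,0,0]],[[0,0,0],[-9,0,0]]], claw=0.45)

```text
time: 3.1
position: [0.4651, 0.1401, 0.2324]
eef_rot: [[0.979, 0.182, 0.089], [0.202, -0.889, -0.411], [0.004, 0.421, -0.907]]
contact_force: [-0.4, -0.5, -1.4]
finger_gap: 0.448
gripper_force: 0.0
```

```bash
python3 - <<'E'
from h import *; from k import *
s=read_state();R=Ro.from_matrix(s['eef_rot']);print(s['q'],s['position'],s['eef_rot'],s['time'],s['finger_gap'])
for d in(.2,.25,.3):
  for s4 in(1,-1): print(d,s4,ik(s['position'],R,d,s4))
E
```

```text
[ 0.57107092  0.22072667  1.8919416  -0.43254576  1.2226271   2.12831794] [0.46510355 0.1400999  0.23239425] [[ 0.97928241  0.18208676  0.0886023 ]
 [ 0.20246317 -0.88867303 -0.41142303]
 [ 0.00382379  0.42083804 -0.90712773]] 3.1 0.4484421045981379
0.2 1 [ 0.46  0.17  1.92 -0.45  1.2   2.03]
0.2 -1 [0.46 0.17 1.92 0.45 1.2  2.03]
0.25 1 [ 0.5   0.19  1.92 -0.45  1.21  2.07]
0.25 -1 [0.5  0.19 1.92 0.45 1.21 2.07]
0.3 1 [ 0.54  0.2   1.91 -0.44  1.21  2.1 ]
0.3 -1 [0.54 0.2  1.91 0.44 1.21 2.1 ]
```

```bash
python3 - <<'E'
from h import *; from k import *
s=read_state();R=s['eef_rot'];p=s['position'];z=R[:,2]
g=np.array([.5317,.0043,.040]);t=g+.016*z
for nm,q in(("hover",t-.09*z),("grasp",t)): print(nm,q,"tool cm",100*R.T@(q-p),ik(q,Ro.from_matrix(R),.345))
for yaw in(0.05,.3,.5):
  x=np.array([np.cos(yaw),np.sin(yaw),0]);g=np.array([.516,-.323,.1])-.082*x
  for zz in (.1,.2):
   for roll in(-25,25,50,75):
    g[2]=zz;Rt=Rtool(yaw,roll,0);q=g+.016*Rt.as_matrix()[:,2];print(yaw,zz,roll,ik(q,Rt,.345),"wrist",np.round(q-.345*Rt.as_matrix()[:,2],2))
E
```

```text
hover [0.52514343 0.0347453  0.10712745] tool cm [ 3.69865798  5.18412221 16.22979671] [ 0.34  0.37  2.02 -0.57  0.89  2.1 ]
grasp [ 0.53311764 -0.00228277  0.02548596] tool cm [ 3.69865798  5.18412221 25.22979671] [ 0.27  0.49  2.09 -0.7   0.71  2.21]
0.05 0.1 -25 [-0.42  0.33  2.17 -0.77  0.58  1.74] wrist [ 0.43 -0.19  0.4 ]
0.05 0.1 25 [-0.81  0.55  1.78  0.3   1.18  0.54] wrist [ 0.44 -0.47  0.4 ]
0.05 0.1 50 [-0.91  0.76  1.59  0.45  1.56  0.42] wrist [ 0.45 -0.58  0.31]
0.05 0.1 75 [-0.96  0.98  1.46  0.57  1.91  0.37] wrist [ 0.45 -0.64  0.19]
0.05 0.2 -25 [-0.42  0.19  2.06 -0.57  0.77  1.5 ] wrist [ 0.43 -0.19  0.5 ]
0.05 0.2 25 [-0.81  0.44  1.69  0.28  1.36  0.6 ] wrist [ 0.44 -0.47  0.5 ]
0.05 0.2 50 [-0.91  0.65  1.54  0.46  1.71  0.49] wrist [ 0.45 -0.58  0.41]
0.05 0.2 75 [-0.96  0.86  1.45  0.61  2.02  0.45] wrist [ 0.45 -0.64  0.29]
0.3 0.1 -25 [-0.5   0.31  2.2  -0.79  0.43  1.47] wrist [ 0.4  -0.21  0.4 ]
0.3 0.1 25 [-0.79  0.59  1.69  0.21  1.26  0.38] wrist [ 0.48 -0.48  0.4 ]
0.3 0.1 50 [-0.85  0.82  1.46  0.32  1.69  0.31] wrist [ 0.51 -0.59  0.31]
0.3 0.1 75 
[... 266 characters left out ...]
ist [ 0.51 -0.59  0.41]
0.3 0.2 75 [-0.89  0.93  1.28  0.45  2.17  0.37] wrist [ 0.53 -0.65  0.29]
0.5 0.1 -25 [-0.57  0.31  2.21 -0.72  0.32  1.16] wrist [ 0.38 -0.24  0.4 ]
0.5 0.1 25 [-0.76  0.63  1.62  0.13  1.32  0.25] wrist [ 0.51 -0.48  0.4 ]
0.5 0.1 50 [-0.8   0.86  1.36  0.21  1.77  0.22] wrist [ 0.56 -0.58  0.31]
0.5 0.1 75 [-0.82  1.09  1.17  0.29  2.16  0.23] wrist [ 0.6  -0.64  0.19]
0.5 0.2 -25 [-0.57  0.16  2.1  -0.41  0.53  0.82] wrist [ 0.38 -0.24  0.5 ]
0.5 0.2 25 [-0.76  0.53  1.53  0.13  1.5   0.27] wrist [ 0.51 -0.48  0.5 ]
0.5 0.2 50 [-0.8   0.77  1.3   0.22  1.92  0.25] wrist [ 0.56 -0.58  0.41]
0.5 0.2 75 [-0.82  0.98  1.16  0.32  2.27  0.27] wrist [ 0.6  -0.64  0.29]
```

>>> carry_out(plan=[[[0.9,1.3,4],[0,0,0]],[[0.9,1.3,4],[0,0,0]],[[0.9,1.3,4],[0,0,0]],[[1,1.3,4.2],[0,0,0]],[[0,0,0],[0,0,0]]])

```text
time: 3.6
position: [0.5221, 0.0326, 0.1018]
eef_rot: [[0.979, 0.186, 0.078], [0.201, -0.89, -0.41], [-0.006, 0.417, -0.909]]
contact_force: [-0.5, -0.3, 0.3]
finger_gap: 0.452
gripper_force: 0.0
```

```bash
python3 - <<'E'
from h import *
cv2.imwrite("pics/a.png",np.hstack([cv2.resize(camera("top")[170:300,200:330],(390,390),interpolation=2),cv2.resize(camera("scene")[140:270,200:330],(390,390),interpolation=2)]))
s=read_state();R=s['eef_rot'];p=s['position'];print(p,R)
t=np.array([.5317,.0043,.040])+.016*R[:,2];print(100*R.T@(t-p))
E
```

```text
[0.52322576 0.03495258 0.10487287] [[ 0.97937539  0.18455634  0.08223621]
 [ 0.20203807 -0.89028396 -0.40813611]
 [-0.00211053  0.41633331 -0.90920962]]
[0.22433851 0.18447393 8.81903533]
```

View pics/a.png

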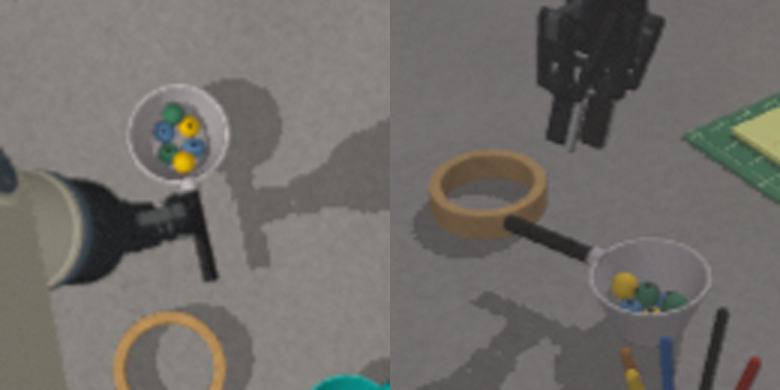

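The hover view shows the leant fingers at top crop (190,210), just above the stick near the collar. I'm descending along the tool axis.

>>> carry_out(plan=[[[0.2,0.2,2.5],[0,0,0]],[[0,0,2.5],[0,0,0]],[[0,0,1.5],[0,0,0]],[[0,0,1.2],[0,0,0]],[[0,0,1],[0,0,0]],[[0,0,0],[0,0,0]],[[0,0,0],[0,0,0]]])

```text
time: 4.4
position: [0.5338, -0.0011, 0.0277]
eef_rot: [[0.979, 0.185, 0.085], [0.204, -0.89, -0.407], [0.0, 0.416, -0.909]]
contact_force: [-0.7, -0.4, -0.1]
finger_gap: 0.447
gripper_force: 0.0
```

>>> carry_out(plan=[[[0,0,0],[0,0,0]],[[0,0,0],[0,0,0]],[[0,0,0],[0,0,0]],[[0,0,0],[0,0,0]],[[0,0,0],[0,0,0]],[[0,0,0],[0,0,0]]], claw=0, newtons=90)

```text
time: 5.0
position: [0.5337, -0.0013, 0.0275]
eef_rot: [[0.979, 0.185, 0.085], [0.204, -0.89, -0.408], [0.0, 0.416, -0.909]]
contact_force: [-0.6, -0.7, 3.1]
finger_gap: 0.114
gripper_force: 87.9
```

>>> carry_out(plan=[[[0,0.4,-0.9],[0,0,0]],[[0,0.8,-1.8],[0,0,0]],[[0,0.8,-1.8],[0,0,0]],[[0,0.8,-1.8],[0,0,0]],[[0,0.8,-1.8],[0,0,0]],[[0,0.8,-1.8],[0,0,0]],[[0,0.8,-1.8],[0,0,0]],[[0,0,0],[0,0,0]]])

```text
time: 5.8
position: [0.5344, 0.0005, 0.1578]
eef_rot: [[0.979, 0.184, 0.088], [0.204, -0.891, -0.406], [0.004, 0.416, -0.909]]
contact_force: [0.9, 0.7, -1.5]
finger_gap: 0.109
gripper_force: 88.2
```

```bash
python3 - <<'E'
from h import *
cv2.imwrite("pics/b.png",np.hstack([cv2.resize(camera("top")[150:280,200:330],(390,390),interpolation=2),cv2.resize(camera("scene")[110:240,220:350],(390,390),interpolation=2)]))
s=read_state();R=s['eef_rot'];p=s['position'];print(p,R,s['finger_gap'],s['time'],s['contact_force'])
g=p-.0165*R[:,2];x=R[:,0];c=g+.082*x;print("cup c",c,"rim px",pix("top",c+[0,0,.005]),pix("scene",c+[0,0,.005]))
E
```

```text
[5.33009603e-01 1.93470364e-04 1.55283998e-01] [[ 9.79087033e-01  1.84869220e-01  8.49232142e-02]
 [ 2.03441490e-01 -8.90473163e-01 -4.07024700e-01]
 [ 3.75504177e-04  4.15789512e-01 -9.09460797e-01]] 0.11177142472272796 5.9 [-0.33313647  0.2294628  -2.60146537]
cup c [0.61189351 0.02359158 0.17032089] rim px [256.67339502 205.20656241] [285.9495686  178.65707932]
```

View pics/b.png

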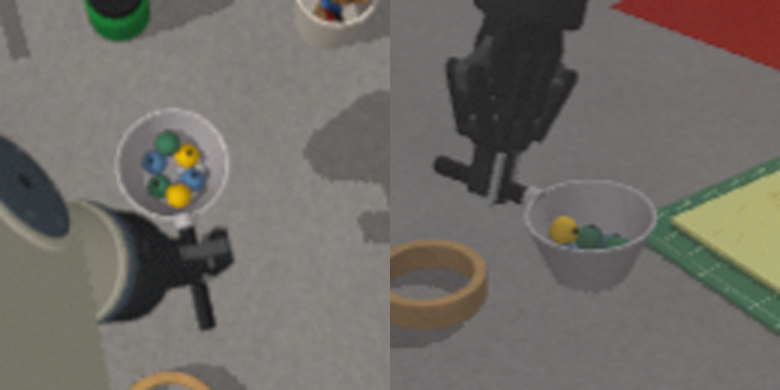

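>>> carry_out(plan=[[[-0.8,1.3,0.6],[0,0,0]],[[-1.6,2.6,1.2],[0,0,0]],[[-1.9,3.1,1.4],[0,0,0]],[[-1.9,3.1,1.4],[0,0,0]],[[-1.9,3.1,1.4],[0,0,0]],[[-1.9,3.1,1.4],[0,0,0]],[[-1.9,3.1,1.4],[0,0,0]],[[-1.9,3.1,1.4],[0,0,0]],[[-1.6,2.6,1.2],[0,0,0]],[[-0.8,1.3,0.6],[0,0,0]]])

```text
time: 6.9
position: [0.4307, -0.3189, 0.1548]
eef_rot: [[0.98, 0.184, 0.081], [0.201, -0.891, -0.407], [-0.003, 0.415, -0.91]]
contact_force: [0.5, -0.1, -2.2]
finger_gap: 0.118
gripper_force: 88.2
```

>>> carry_out(plan=[[[0,0,0],[0,1.2,-2.6]],[[0,0,0],[0,1.2,-2.6]],[[0,0,0],[0,0,0]],[[0,0,0],[0,0,0]]])

```text
time: 7.3
position: [0.4325, -0.3169, 0.1553]
eef_rot: [[0.954, 0.272, 0.123], [0.298, -0.868, -0.397], [-0.001, 0.415, -0.91]]
contact_force: [-0.7, -0.5, -1.4]
finger_gap: 0.107
gripper_force: 88.2
```

```bash
cat > st.py <<'E'
from h import *
s=read_state();R=s['eef_rot'];p=s['position'];np.set_printoptions(precision=4,suppress=True);print(p,R,s['q'],s['finger_gap'],s['time'],s['contact_force'])
g=p-.0165*R[:,2];c=g+.082*R[:,0];print("stick",g,"cup c",c,"to target tool cm",100*R.T@(np.array([.5128,-.2937,.098])-c))
E
python3 st.py
```

```text
[ 0.4325 -0.3169  0.1553] [[ 0.9545  0.2717  0.123 ]
 [ 0.2983 -0.8682 -0.3966]
 [-0.001   0.4152 -0.9097]] [-0.4375  0.2005  2.1326 -0.5837  0.5911  1.2845] 0.10680307936718407 7.3 [-0.691  -0.4806 -1.3899]
stick [ 0.4305 -0.3103  0.1703] cup c [ 0.5087 -0.2858  0.1702] to target tool cm [ 0.1608 -2.2075  6.9332]
```

>>> carry_out(plan=[[[0.1,-0.5,1.5],[0,0,0]],[[0.1,-0.6,1.8],[0,0,0]],[[0,-0.6,1.8],[0,0,0]],[[0,-0.5,1.8],[0,0,0]],[[0,0,0],[0,0,0]],[[0,-0.17,0],[6,0,0]],[[0,-0.17,0],[6,0,0]],[[0,-0.17,0],[6,0,0]],[[0,-0.17,0],[6,0,0]],[[0,-0.17,0],[6,0,0]]])

```text
time: 8.3
position: [0.435, -0.3186, 0.0835]
eef_rot: [[0.955, 0.297, -0.017], [0.297, -0.954, 0.042], [-0.004, -0.045, -0.999]]
contact_force: [-0.5, -0.4, -2.4]
finger_gap: 0.112
gripper_force: 88.2
```

```bash
python3 st.py; python3 - <<'E'
from h import *
cv2.imwrite("pics/c.png",np.hstack([cv2.resize(camera("top")[160:290,320:450],(390,390),interpolation=2),cv2.resize(camera("scene")[220:380,60:220],(390,390),interpolation=2)]))
E
```

```text
[ 0.435  -0.3186  0.0835] [[ 0.9548  0.2966 -0.0174]
 [ 0.2971 -0.9539  0.0418]
 [-0.0042 -0.0451 -0.999 ]] [-0.6494  0.4296  1.9065  0.0304  0.8449  0.5992] 0.11219480211128553 8.3 [-0.5391 -0.4417 -2.3908]
stick [ 0.4353 -0.3193  0.1   ] cup c [ 0.5136 -0.295   0.0996] to target tool cm [-0.0375 -0.1354  0.1702]
```

View pics/c.png

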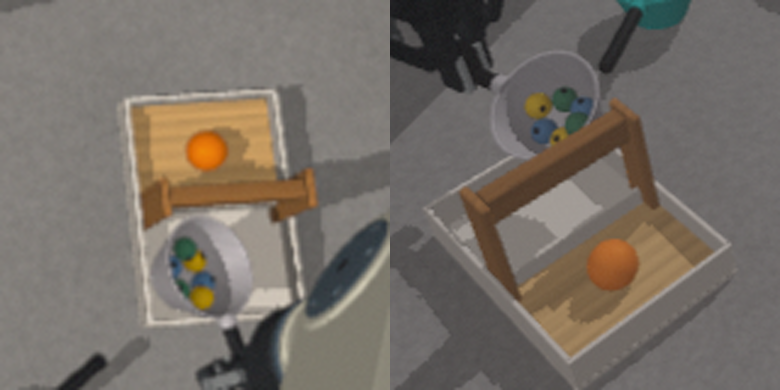

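The cup sits over the empty compartment, rolled about 28°, with its lip inside the walls. The ball is in its pocket at top crop (207,151). I'm continuing the pour.

>>> carry_out(plan=[[[0,-0.17,0],[6,0,0]],[[0,-0.17,0],[6,0,0]],[[0,-0.17,0],[6,0,0]],[[0,-0.09,0],[3,0,0]],[[0,-0.09,0],[3,0,0]],[[0,-0.09,0],[3,0,0]],[[0,-0.09,0],[3,0,0]],[[0,-0.09,0],[3,0,0]],[[0,-0.09,0],[3,0,0]],[[0,-0.09,0],[3,0,0]]])

```text
time: 9.4
position: [0.4305, -0.3086, 0.0855]
eef_rot: [[0.955, 0.216, -0.203], [0.296, -0.72, 0.628], [-0.011, -0.66, -0.751]]
contact_force: [-0.6, -0.7, -2.4]
finger_gap: 0.115
gripper_force: 88.4
```

>>> carry_out(plan=[[[0,-0.09,0],[3,0,0]],[[0,-0.09,0],[3,0,0]],[[0,-0.09,0],[3,0,0]],[[0,-0.09,0],[3,0,0]],[[0,-0.09,0],[3,0,0]],[[0,-0.09,0],[3,0,0]],[[0,-0.09,0],[3,0,0]],[[0,0,0],[0,0,0]],[[0,0,0],[0,0,0]],[[0,0,0],[0,0,0]]])

```text
time: 10.4
position: [0.4297, -0.305, 0.0908]
eef_rot: [[0.955, 0.131, -0.266], [0.296, -0.448, 0.844], [-0.009, -0.885, -0.466]]
contact_force: [1.3, -0.1, -1.2]
finger_gap: 0.115
gripper_force: 88.6
```

```bash
python3 st.py; python3 - <<'E'
from h import *
cv2.imwrite("pics/d.png",np.hstack([cv2.resize(camera("top")[160:290,320:450],(390,390),interpolation=2),cv2.resize(camera("scene")[220:380,60:220],(390,390),interpolation=2)]))
E
```

```text
[ 0.4297 -0.305   0.0908] [[ 0.955   0.131  -0.2661]
 [ 0.2965 -0.4475  0.8437]
 [-0.0086 -0.8846 -0.4662]] [-0.8528  0.9493  1.3542  0.3796  1.8656  0.3263] 0.1148591298069071 10.4 [ 1.2626 -0.0885 -1.1705]
stick [ 0.4341 -0.3189  0.0985] cup c [ 0.5124 -0.2946  0.0978] to target tool cm [ 0.0608 -0.0518  0.0592]
```

View pics/d.png

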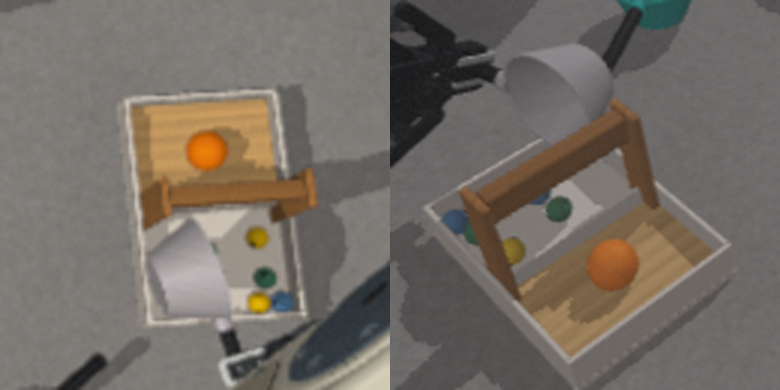

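Five or six beads are visible in the compartment and none on the table. I'll roll 9° more to empty the cup fully, then raise it.

>>> carry_out(plan=[[[0,-0.09,0],[3,0,0]],[[0,-0.09,0],[3,0,0]],[[0,-0.09,0],[3,0,0]],[[0,0,0],[0,0,0]],[[0,0,0],[0,0,0]],[[0,0,0],[0,0,0]],[[0,-1.4,-0.5],[0,0,0]],[[0,-1.9,-0.6],[0,0,0]],[[0,-1.9,-0.6],[0,0,0]],[[0,-1.4,-0.5],[0,0,0]]])

```text
time: 11.5
position: [0.4301, -0.3041, 0.1656]
eef_rot: [[0.955, 0.089, -0.282], [0.296, -0.309, 0.904], [-0.006, -0.947, -0.322]]
contact_force: [0.5, -0.9, -0.8]
finger_gap: 0.114
gripper_force: 88.6
```

```bash
python3 st.py; python3 - <<'E'
from h import *
cv2.imwrite("pics/e.png",np.hstack([cv2.resize(camera("top")[160:290,320:450],(390,390),interpolation=2),cv2.resize(camera("scene")[220:380,60:220],(390,390),interpolation=2)]))
E
```

```text
[ 0.4301 -0.3041  0.1656] [[ 0.9552  0.0894 -0.2822]
 [ 0.296  -0.3092  0.9038]
 [-0.0064 -0.9468 -0.3218]] [-0.8634  0.9393  1.3036  0.4391  2.0722  0.3658] 0.11441457379166471 11.5 [ 0.4801 -0.8845 -0.775 ]
stick [ 0.4347 -0.319   0.1709] cup c [ 0.5131 -0.2948  0.1703] to target tool cm [0.0529 6.8141 2.4308]
```

View pics/e.png

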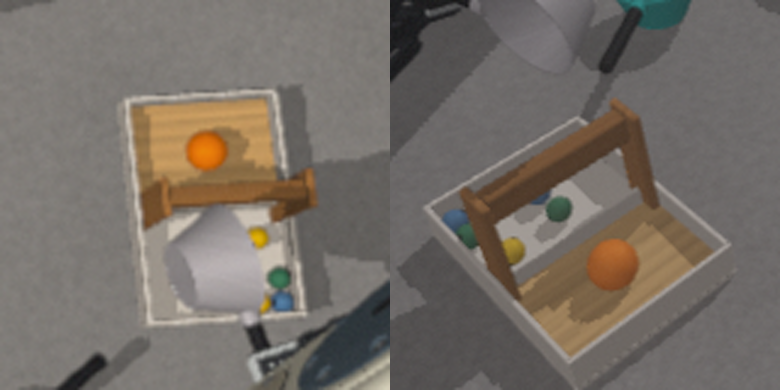

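>>> carry_out(plan=[[[0,0.23,0],[-8,0,0]],[[0,0.23,0],[-8,0,0]],[[0,0.23,0],[-8,0,0]],[[0,0.23,0],[-8,0,0]],[[0,0.23,0],[-8,0,0]],[[0,0.23,0],[-8,0,0]],[[0,0.23,0],[-8,0,0]],[[0,0.23,0],[-8,0,0]],[[0,0.23,0],[-8,0,0]],[[0,0.23,0],[-8,0,0]]])

```text
time: 12.6
position: [0.4349, -0.3202, 0.1511]
eef_rot: [[0.955, 0.294, 0.041], [0.296, -0.943, -0.15], [-0.006, 0.156, -0.988]]
contact_force: [-0.2, -1.5, -1.6]
finger_gap: 0.113
gripper_force: 88.6
```

>>> carry_out(plan=[[[0,0.23,0],[-8,0,0]],[[0,0,0],[0,0,0]],[[0,0,0],[0,0,0]]])

```text
time: 12.9
position: [0.4353, -0.3215, 0.1506]
eef_rot: [[0.955, 0.288, 0.077], [0.298, -0.915, -0.273], [-0.009, 0.283, -0.959]]
contact_force: [0.2, -1.0, -0.8]
finger_gap: 0.113
gripper_force: 88.5
```

```bash
python3 st.py; python3 - <<'E'
from h import *
s=read_state();R=s['eef_rot']
print("roll",np.degrees(np.arctan2(-R[2,1],-R[2,2])),"pitch",np.degrees(np.arcsin(R[2,0])))
E
```

```text
[ 0.4353 -0.3215  0.1506] [[ 0.9545  0.2881  0.0766]
 [ 0.2979 -0.9148 -0.2729]
 [-0.0085  0.2833 -0.959 ]] [-0.5117  0.235   2.0479 -0.3249  0.6788  0.9908] 0.11283258297504832 12.9 [ 0.1668 -1.0465 -0.8044]
stick [ 0.434  -0.317   0.1664] cup c [ 0.5123 -0.2926  0.1657] to target tool cm [ 0.0748 -1.7972  6.5257]
roll -16.456580618325138 pitch -0.4886842622988443
```

>>> carry_out(plan=[[[0,0.23,0],[-8.1,0.5,0]],[[0,0,-0.3],[0,0,0]],[[1.5,-2,-1],[0,0,0]],[[2.2,-3,-1.4],[0,0,0]],[[2.8,-3.7,-1.7],[0,0,0]],[[2.8,-3.7,-1.7],[0,0,0]],[[2.8,-3.7,-1.7],[0,0,0]],[[2.8,-3.7,-1.7],[0,0,0]],[[2.2,-3,-1.4],[0,0,0]],[[1,-1.4,-0.6],[0,0,0]]])

```text
time: 13.9
position: [0.5305, -0.0124, 0.1613]
eef_rot: [[0.955, 0.278, 0.106], [0.297, -0.881, -0.369], [-0.009, 0.384, -0.923]]
contact_force: [-0.4, -0.1, -1.4]
finger_gap: 0.113
gripper_force: 88.5
```

>>> carry_out(plan=[[[0,0,0],[0,0,0]],[[0,0,0],[0,0,0]]])

```text
time: 14.1
position: [0.5288, -0.0163, 0.1609]
eef_rot: [[0.955, 0.276, 0.106], [0.295, -0.88, -0.372], [-0.01, 0.387, -0.922]]
contact_force: [-0.2, -1.0, -0.5]
finger_gap: 0.113
gripper_force: 88.5
```

```bash
python3 st.py; python3 - <<'E'
from h import *
s=read_state();R=s['eef_rot']
print("roll",np.degrees(np.arctan2(-R[2,1],-R[2,2])),"pitch",np.degrees(np.arcsin(R[2,0])))
I=camera("top");cv2.imwrite("pics/f.png",np.hstack([cv2.resize(I[160:290,320:450],(390,390),interpolation=2),cv2.resize(camera("scene")[110:240,220:350],(390,390),interpolation=2)]))
E
```

```text
[ 0.5288 -0.0163  0.1609] [[ 0.9555  0.2756  0.1056]
 [ 0.295  -0.88   -0.3723]
 [-0.0097  0.3869 -0.9221]] [ 0.2192  0.2905  1.975  -0.5078  0.9182  1.8097] 0.11274342690746002 14.1 [-0.1803 -1.0074 -0.5182]
stick [ 0.527  -0.0102  0.1761] cup c [0.6054 0.014  0.1753] to target tool cm [-17.85    21.5358  17.6112]
roll -22.760999512412095 pitch -0.5550916854455783
```

View pics/f.png

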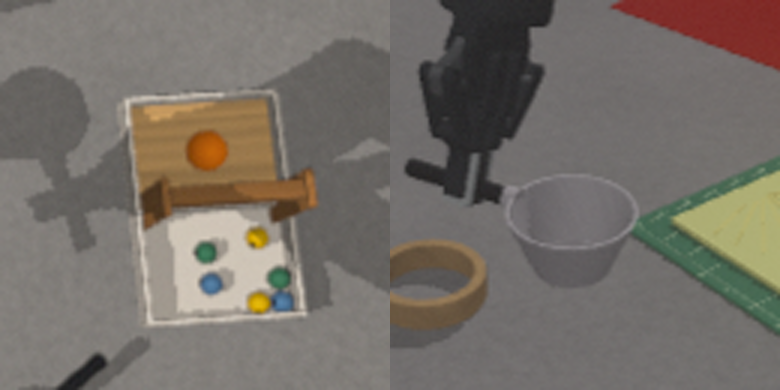

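All six beads are in the compartment: two green, two yellow and two blue, at top crop (206,252), (279,278), (257,238), (259,302), (210,284) and (283,301). The cup is empty and the ball is in its pocket. I'm levelling the cup and lowering it.

>>> carry_out(plan=[[[0,0.05,0],[-1.8,0.6,0]],[[0,-0.5,1.1],[0,0,0]],[[0,-0.9,2],[0,0,0]],[[0,-0.9,2],[0,0,0]],[[0,-0.9,2],[0,0,0]],[[0,-0.9,2],[0,0,0]],[[0,-0.5,1.1],[0,0,0]],[[0,-0.2,0.4],[0,0,0]],[[0,0,0],[0,0,0]],[[0,0,0],[0,0,0]]])

```text
time: 15.2
position: [0.53, -0.0175, 0.0456]
eef_rot: [[0.954, 0.269, 0.128], [0.298, -0.867, -0.398], [0.004, 0.419, -0.908]]
contact_force: [0.3, -0.8, -0.8]
finger_gap: 0.115
gripper_force: 88.5
```

```bash
python3 st.py; python3 - <<'E'
from h import *
s=read_state();R=s['eef_rot']
print("roll",np.degrees(np.arctan2(-R[2,1],-R[2,2])),"pitch",np.degrees(np.arcsin(R[2,0])))
E
```

```text
[ 0.53   -0.0175  0.0456] [[ 0.9545  0.2694  0.128 ]
 [ 0.2982 -0.8673 -0.3985]
 [ 0.0037  0.4185 -0.9082]] [ 0.2372  0.4875  2.0461 -0.702   0.7029  2.0716] 0.1147451561043212 15.2 [ 0.3031 -0.8354 -0.7572]
stick [ 0.5279 -0.0109  0.0606] cup c [0.6061 0.0135 0.0609] to target tool cm [-18.0561  25.6885   7.6757]
roll -24.742624564787178 pitch 0.2113555938111768
```

Down 1.8 cm more, slowly, then open partway.

>>> carry_out(plan=[[[0,-0.3,0.7],[0,0,0]],[[0,-0.2,0.4],[0,0,0]],[[0,-0.12,0.28],[0,0,0]],[[0,-0.08,0.17],[0,0,0]],[[0,0,0],[0,0,0]],[[0,0,0],[0,0,0]],[[0,0,0],[0,0,0]]])

```text
time: 15.9
position: [0.5296, -0.0175, 0.0281]
eef_rot: [[0.954, 0.27, 0.128], [0.298, -0.867, -0.399], [0.003, 0.419, -0.908]]
contact_force: [-1.1, 0.1, 0.9]
finger_gap: 0.114
gripper_force: 88.7
```

>>> carry_out(plan=[[[0,0,0],[0,0,0]],[[0,0,0],[0,0,0]],[[0,0,0],[0,0,0]],[[0,0,0],[0,0,0]],[[0,0,0],[0,0,0]]], claw=0.4)

```text
time: 16.4
position: [0.5297, -0.0175, 0.028]
eef_rot: [[0.954, 0.27, 0.128], [0.298, -0.867, -0.399], [0.003, 0.419, -0.908]]
contact_force: [-0.6, 0.6, 0.4]
finger_gap: 0.403
gripper_force: 0.0
```

>>> carry_out(plan=[[[0,0,-0.7],[0,0,0]],[[0,0,-1],[0,0,0]],[[0,0,-2],[0,0,0]],[[0,0,-3],[0,0,0]],[[0,0,-4],[0,0,0]],[[0,0,-4],[0,0,0]],[[0,0,-4],[0,0,0]],[[0,0,0],[8,0,0]],[[0,0,0],[8,0,0]],[[0,0,0],[8.3,0,0]]])

```text
time: 17.4
position: [0.5065, 0.059, 0.2002]
eef_rot: [[0.953, 0.302, 0.009], [0.302, -0.953, 0.0], [0.008, 0.002, -1.0]]
contact_force: [-1.1, -0.0, -1.3]
finger_gap: 0.399
gripper_force: 0.0
```

```bash
python3 st.py; python3 - <<'E'
from h import *
I=camera("top");S=camera("scene");cv2.imwrite("pics/g_top.png",I);cv2.imwrite("pics/g_scene.png",S)
v=cv2.cvtColor(S,cv2.COLOR_BGR2HSV)[:,:,2]
# stick in scene: straight dark bar; expected line ends when flat (yaw .3)
cc=np.array([.606,.0135]);x=np.array([.9545,.298])
for d,z in((.129,.04),(.055,.04)): print("stick px pred",pix("scene",[*(cc-d*x),z]),pix("top",[*(cc-d*x),z]))
print("rim pred",pix("scene",[*cc,.045]),pix("top",[*cc,.045]))
for n,J,box in(("scene",S,(225,195,275,232)),("top",I,(250,225,290,275))):
  v=cv2.cvtColor(J,cv2.COLOR_BGR2HSV)[:,:,2]
  for c in blobs(((v<50)*255).astype(np.uint8),box)[:2]:
    c=c.reshape(-1,2);print(n,cv2.contourArea(c),c[c[:,0].argmin()],c[c[:,0].argmax()],c[c[:,1].argmin()],c[c[:,1].argmax()])
E
```

```text
[0.5065 0.059  0.2002] [[ 0.9533  0.302   0.0088]
 [ 0.302  -0.9533  0.0004]
 [ 0.0085  0.0023 -1.    ]] [ 0.1134  0.2045  1.914  -0.0007  1.0144  1.3778] 0.39930405807886526 17.4 [-1.1098 -0.0001 -1.2978]
stick [0.5064 0.059  0.2167] cup c [0.5845 0.0837 0.2174] to target tool cm [-18.3359  33.788   11.8661]
stick px pred [230.73032523 215.85397989] [277.83546748 265.26733886]
stick px pred [258.86627681 225.29072132] [268.71766605 237.69213749]
rim pred [280.83821091 230.85792206] [262.04844308 217.29194742]
scene 93.5 [231 216] [258 228] [233 215] [257 228]
top 29.5 [274 247] [279 263] [274 247] [277 264]
```

The stick matches its flat prediction in the scene view (231,216 to 258,228), so the cup stands upright and released. Next I turn the hand for the caddy handle.

>>> carry_out(plan=[[[0,0,0],[0,0,-8.4]],[[0,0,0],[0,0,-8.4]],[[0,0,0],[0,0,-8.4]],[[0,0,0],[0,0,-8.4]],[[0,0,0],[0,0,-8.4]],[[0,0,0],[0,0,-8.4]],[[0,0,0],[0,0,-8.4]],[[0,0,0],[0,0,-8.4]],[[0,0,0],[0,0,-8.1]],[[0,0,0],[0,0,0]]], claw=0.8)

```text
time: 18.5
position: [0.5052, 0.0576, 0.1979]
eef_rot: [[-0.049, 0.999, 0.005], [0.999, 0.049, -0.009], [-0.009, 0.005, -1.0]]
contact_force: [0.3, 1.0, 0.3]
finger_gap: 0.795
gripper_force: 0.0
```

```bash
cat > b.py <<'E'
from h import *
np.set_printoptions(precision=4,suppress=True)
s=read_state();R=s['eef_rot'];p=s['position'];print(p,R,s['q'],s['time'],s['finger_gap'],s['contact_force'])
for z in(.17,.077): print("tool cm",100*R.T@(np.array([.5752,-.3207,z])-p))
print("y ang deg",np.degrees(np.arctan2(R[1,1],R[0,1])),"tilt x,y",np.degrees(R[2,:2]))
E
python3 b.py
```

```text
[0.5052 0.0576 0.1979] [[-0.0491  0.9988  0.005 ]
 [ 0.9987  0.0492 -0.0092]
 [-0.0095  0.0046 -0.9999]] [ 0.1171  0.2077  1.916  -0.0115  1.0141  0.074 ] 18.5 0.7951059856942206 [0.2753 0.9997 0.2795]
tool cm [-38.0958   5.1233   3.1719]
tool cm [-38.0078   5.0807  12.4713]
y ang deg 2.817603353720785 tilt x,y [-0.5424  0.2627]
```

>>> carry_out(plan=[[[0,0,0],[0.26,0.54,0]],[[-3,0.4,0.2],[0,0,0]],[[-4.5,0.6,0.2],[0,0,0]],[[-4.9,0.7,0.2],[0,0,0]],[[-4.9,0.7,0.2],[0,0,0]],[[-4.9,0.7,0.2],[0,0,0]],[[-4.9,0.7,0.2],[0,0,0]],[[-4.9,0.6,0.2],[0,0,0]],[[-3.5,0.5,0.2],[0,0,0]],[[-2,0.3,0.1],[0,0,0]]])

```text
time: 19.5
position: [0.5751, -0.3178, 0.1795]
eef_rot: [[-0.041, 0.999, -0.0], [0.999, 0.041, 0.002], [0.002, -0.0, -1.0]]
contact_force: [-0.7, 0.5, -0.7]
finger_gap: 0.799
gripper_force: 0.0
```

>>> carry_out(plan=[[[0,0,0],[0,0,0]],[[0,0,0],[0,0,0]]])

```text
time: 19.7
position: [0.5748, -0.3143, 0.1795]
eef_rot: [[-0.044, 0.999, -0.001], [0.999, 0.044, 0.003], [0.004, -0.001, -1.0]]
contact_force: [-0.1, 0.3, 0.0]
finger_gap: 0.797
gripper_force: 0.0
```

```bash
python3 b.py; python3 - <<'E'
from h import *
# bar check before arm covered it: bar top corners seen in scene0 + top g
I=cv2.imread("pics/g_top.png");H=cv2.cvtColor(I,cv2.COLOR_BGR2HSV)
c=np.array([.5752,-.3207]);x=np.array([.9988,.0495]);y=np.array([-.0495,.9988])
m=np.hstack([cv2.resize(camera("top")[160:290,320:450],(390,390),interpolation=2),cv2.resize(camera("scene")[200:380,50:230],(390,390),interpolation=2)])
cv2.imwrite("pics/h.png",m)
E
```

```text
[ 0.5748 -0.3143  0.1795] [[-0.0444  0.999  -0.0009]
 [ 0.999   0.0444  0.0035]
 [ 0.0035 -0.0008 -1.    ]] [-0.504   0.4495  1.6096  0.003   1.0851 -0.5499] 19.7 0.796838269503781 [-0.1119  0.3304  0.0202]
tool cm [-0.6454  0.0147  0.9437]
tool cm [-0.6781  0.0217 10.2436]
y ang deg 2.5468626352233423 tilt x,y [ 0.2018 -0.0432]
```

View pics/h.png

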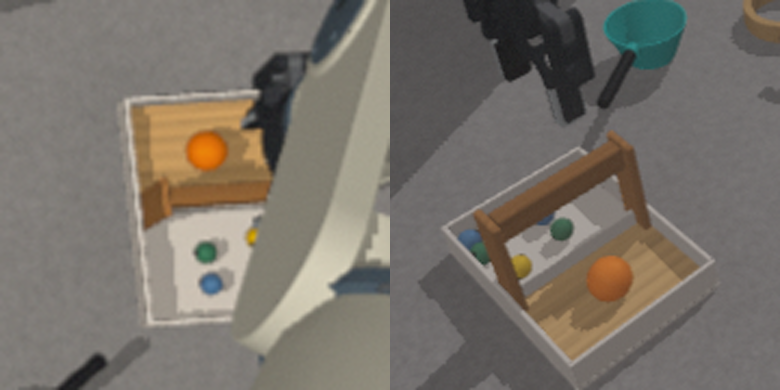

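Both fingers straddle the bar. Its ends in the scene view, (94,299) and (157,265), match the prediction of (95,301) and (157,263). I'm descending and gripping.

>>> carry_out(plan=[[[-0.6,0,1.5],[0,-0.2,-0.3]],[[0,0,2],[0,0,0]],[[0,0,2],[0,0,0]],[[0,0,2],[0,0,0]],[[0,0,1.5],[0,0,0]],[[0,0,1],[0,0,0]],[[0,0,0.2],[0,0,0]],[[0,0,0],[0,0,0]],[[0,0,0],[0,0,0]]])

```text
time: 20.7
position: [0.576, -0.3214, 0.0787]
eef_rot: [[-0.052, 0.999, 0.002], [0.999, 0.052, -0.001], [-0.002, 0.002, -1.0]]
contact_force: [0.3, -0.3, -0.1]
finger_gap: 0.797
gripper_force: 0.0
```

```bash
python3 b.py
```

```text
[ 0.576  -0.3214  0.0787] [[-0.0517  0.9987  0.0016]
 [ 0.9987  0.0517 -0.0015]
 [-0.0016  0.0015 -1.    ]] [-0.511   0.5692  1.667  -0.0007  0.9033 -0.5623] 20.7 0.7968297781833049 [ 0.2945 -0.3164 -0.0535]
tool cm [ 0.0632 -0.0667 -9.1346]
tool cm [ 0.0778 -0.0809  0.1654]
y ang deg 2.9611687777152924 tilt x,y [-0.0898  0.0875]
```

>>> carry_out(plan=[[[0,-0.1,0.1],[0,0,0]],[[0,0,0],[0,0,0]],[[0,0,0],[0,0,0]],[[0,0,0],[0,0,0]],[[0,0,0],[0,0,0]]], claw=0.3)

```text
time: 21.2
position: [0.5745, -0.3212, 0.0769]
eef_rot: [[-0.052, 0.999, 0.0], [0.999, 0.052, -0.001], [-0.001, 0.0, -1.0]]
contact_force: [0.3, -0.2, 0.5]
finger_gap: 0.303
gripper_force: 0.0
```

>>> carry_out(plan=[[[0,0,0],[0,0,0]],[[0,0,0],[0,0,0]],[[0,0,0],[0,0,0]],[[0,0,0],[0,0,0]],[[0,0,0],[0,0,0]]], claw=0, newtons=100)

```text
time: 21.7
position: [0.5746, -0.3213, 0.0771]
eef_rot: [[-0.052, 0.999, 0.001], [0.999, 0.052, -0.001], [-0.001, 0.001, -1.0]]
contact_force: [-2.0, 0.0, 6.3]
finger_gap: 0.173
gripper_force: 98.4
```

>>> carry_out(plan=[[[0,0,-0.3],[0,0,0]],[[0,0,-0.6],[0,0,0]],[[0,0,-1],[0,0,0]],[[0,0,-1.5],[0,0,0]],[[0,0,-1.7],[0,0,0]],[[0,0,-1.7],[0,0,0]],[[0,0,-1.7],[0,0,0]],[[0,0,-1.5],[0,0,0]],[[0,0,-1],[0,0,0]],[[0,0,-0.5],[0,0,0]]])

```text
time: 22.7
position: [0.5748, -0.3213, 0.1934]
eef_rot: [[-0.052, 0.999, 0.002], [0.999, 0.052, -0.002], [-0.002, 0.002, -1.0]]
contact_force: [1.0, -1.6, -4.8]
finger_gap: 0.17
gripper_force: 97.7
```

```bash
cat > lv.py <<'E'
from h import *
from scipy.spatial.transform import Rotation as Ro
np.set_printoptions(precision=4,suppress=True)
s=read_state();R=s['eef_rot'];p=s['position'];print(p,R,s['q'],s['time'],s['finger_gap'],s['contact_force'],s['joint_vel'])
print("to goal tool cm",100*R.T@(np.array([.572,.333,.19])-p),"tilt",np.degrees(R[2,:2]))
for n in("top","scene"):
  I=camera(n);cv2.imwrite(f"pics/lv_{n}_{int(s['time']*10)}.png",I);h,sa,v=cv2.split(cv2.cvtColor(I,cv2.COLOR_BGR2HSV))
  m=((h>3)&(h<18)&(sa>200)&(v>120)).astype(np.uint8)*255
  for c in blobs(m,(0,130,480,400),60)[:3]:
    (u,w),r=cv2.minEnclosingCircle(c);print(n,"ball?",round(u,1),round(w,1),round(r,1))
  b=p+[0,0,.019-.095]; cx=R[:,1]; 
  print(n,"pred pocket px",pix(n,b+.049*cx+[0,0,.028]))
E
python3 lv.py
```

```text
[ 0.5748 -0.3213  0.1934] [[-0.0517  0.9987  0.0019]
 [ 0.9987  0.0517 -0.0016]
 [-0.0017  0.0018 -1.    ]] [-0.5117  0.4382  1.5937 -0.0006  1.1072 -0.5632] 22.7 0.17027168551079996 [ 0.9774 -1.5623 -4.7949] [ 0.0015 -0.0313 -0.0259 -0.0005  0.078  -0.0002]
to goal tool cm [65.3613  3.0992  0.23  ] tilt [-0.1     0.1029]
top ball? 401.7 200.5 7.3
top pred pocket px [401.4145 200.5806]
scene pred pocket px [138.3159 279.3233]
```

>>> carry_out(plan=[[[0.5,0,0],[0,0,0]],[[1,0,0],[0,0,0]],[[1.5,0.1,0],[0,0,0]],[[2,0.1,0],[0,0,0]],[[2.5,0.1,0],[0,0,0]],[[2.5,0.1,0],[0,0,0]],[[2.5,0.1,0],[0,0,0]],[[2.5,0.1,0],[0,0,0]],[[2.5,0.1,0],[0,0,0]],[[2.5,0.1,0],[0,0,0]]])

```text
time: 23.8
position: [0.5715, -0.1183, 0.1916]
eef_rot: [[-0.052, 0.999, 0.0], [0.999, 0.052, -0.0], [-0.0, 0.0, -1.0]]
contact_force: [-0.3, -0.3, -5.0]
finger_gap: 0.169
gripper_force: 97.7
```

>>> carry_out(plan=[[[2.5,0.1,0],[0,0,0]],[[2.5,0.1,0],[0,0,0]],[[2.5,0.1,0],[0,0,0]],[[2.5,0.1,0],[0,0,0]],[[2.5,0.1,0],[0,0,0]],[[2.5,0.2,0],[0,0,0]],[[2.5,0.2,0],[0,0,0]],[[2.5,0.1,0],[0,0,0]],[[2.5,0.1,0],[0,0,0]],[[2.5,0.1,0],[0,0,0]]])

```text
time: 24.8
position: [0.5699, 0.1317, 0.1914]
eef_rot: [[-0.053, 0.999, -0.0], [0.999, 0.053, -0.001], [-0.001, -0.0, -1.0]]
contact_force: [1.3, -0.2, -5.2]
finger_gap: 0.17
gripper_force: 97.7
```

>>> carry_out(plan=[[[2.5,0.1,0],[0,0,0]],[[2.5,0.1,0],[0,0,0]],[[2.5,0.1,0],[0,0,0]],[[2.5,0.1,0],[0,0,0]],[[2.5,0.1,0],[0,0,0]],[[2.2,0.1,0],[0,0,0]],[[1.7,0.1,0],[0,0,0]],[[1.2,0.1,0],[0,0,0]],[[0.8,0,0],[0,0,0]],[[0.4,0,0],[0,0,0]]])

```text
time: 25.8
position: [0.5691, 0.318, 0.1912]
eef_rot: [[-0.052, 0.999, 0.0], [0.999, 0.052, -0.001], [-0.001, 0.0, -1.0]]
contact_force: [0.4, -0.1, -4.4]
finger_gap: 0.167
gripper_force: 97.7
```

>>> carry_out(plan=[[[0,0,0],[0,0,0]],[[0,0,0],[0,0,0]],[[0,0,0],[0,0,0]],[[0,0,0],[0,0,0]],[[0,0,0],[0,0,0]]])

```text
time: 26.3
position: [0.5695, 0.3171, 0.1914]
eef_rot: [[-0.051, 0.999, 0.0], [0.999, 0.051, -0.001], [-0.001, 0.0, -1.0]]
contact_force: [-0.5, 0.6, -4.9]
finger_gap: 0.172
gripper_force: 97.7
```

```bash
python3 lv.py
```

```text
[0.5695 0.3171 0.1914] [[-0.0512  0.9987  0.0004]
 [ 0.9987  0.0512 -0.0008]
 [-0.0008  0.0003 -1.    ]] [ 0.5062  0.4315  1.6091 -0.001   1.101   0.4555] 26.3 0.17215713186988693 [-0.5033  0.5981 -4.8799] [ 0.0036 -0.0012  0.0004 -0.0004 -0.0002  0.0076]
to goal tool cm [1.5721 0.3305 0.135 ] tilt [-0.0461  0.0188]
top ball? 131.0 206.6 7.5
top pred pocket px [131.2945 207.0369]
scene pred pocket px [376.7368 143.5387]
```

>>> carry_out(plan=[[[0.3,0.1,0],[0,0,0]],[[0.5,0.1,0],[0,0,0]],[[0.5,0.1,0],[0,0,0]],[[0.2,0,0],[0,0,0]],[[0,0,0],[0,0,0]],[[0,0,0],[0,0,0]],[[0,0,0],[0,0,0]],[[0,0,0],[0,0,0]],[[0,0,0],[0,0,0]],[[0,0,0],[0,0,0]]])

```text
time: 27.4
position: [0.5716, 0.3325, 0.1913]
eef_rot: [[-0.052, 0.999, 0.0], [0.999, 0.052, -0.001], [-0.001, 0.0, -1.0]]
contact_force: [0.6, -0.1, -5.1]
finger_gap: 0.171
gripper_force: 97.7
```

```bash
python3 lv.py; python3 - <<'E'
from h import *
S=camera("scene");h,sa,v=cv2.split(cv2.cvtColor(S,cv2.COLOR_BGR2HSV))
s=read_state();p=s['position'];R=s['eef_rot'];b=p+[0,0,.019-.095]
C=[pix("scene",b+a*R[:,1]+c*R[:,0]+[0,0,.02]) for a,c in((-.1,-.07),(-.1,.07),(0,-.07),(0,.07))];C=np.array(C);x0,y0=C.min(0).astype(int);x1,y1=C.max(0).astype(int);print(x0,y0,x1,y1)
for nm,lo,hi in(("yellow",20,34),("green",50,90),("blue",95,125)):
  for c in blobs((((h>=lo)&(h<=hi)&(sa>90)).astype(np.uint8)*255),(x0,y0-8,x1,y1),8):print(nm,cv2.boundingRect(c),cv2.contourArea(c))
# cup stick still there
d=blobs(((v<50)*255).astype(np.uint8),(225,195,275,232));print("stick",[cv2.boundingRect(c) for c in d[:2]])
A=cv2.imread("pics/scene0.png").astype(int)
for nm,bx in(("tape",(212,190,252,218)),("paint",(352,240,386,284)),("pencil",(276,256,324,338))):
  print(nm,np.abs(S.astype(int)-A)[bx[1]:bx[3],bx[0]:bx[2]].mean())
E
```

```text
[0.5716 0.3325 0.1913] [[-0.0516  0.9987  0.0004]
 [ 0.9987  0.0516 -0.0008]
 [-0.0008  0.0003 -1.    ]] [ 0.525   0.4457  1.5869 -0.001   1.1091  0.4739] 27.4 0.17148966645199737 [ 0.6082 -0.0823 -5.088 ] [ 0.0001  0.0012  0.0008 -0.0042  0.0006  0.0026]
to goal tool cm [0.0455 0.0385 0.1306] tilt [-0.0474  0.0182]
top ball? 124.4 205.5 7.6
top pred pocket px [124.7743 206.2516]
scene pred pocket px [381.3548 141.6705]
314 117 379 148
yellow (328, 130, 7, 7) 22.5
stick [(231, 216, 29, 13)]
tape 12.228869047619048
paint 2.766042780748663
pencil 5.03539972899729
```

```bash
python3 -c "from workcell import *;print(job_done())"
```

```text
the job is handed in; nothing more can be done
None
```

The job is handed in at about 27 s with no verdict returned: all six beads were seen in the compartment before the lift, the cup is upright and released, and the caddy is held level and still about 10 cm above the panel's middle with the ball in its pocket, though I could not recount the beads from the final view.

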